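Third hand: hold the crate's end board on for screwing

TASK

On the packing desk, pick up the loose end board that is as wide as the half-built wooden gift crate, and press its plain face squarely onto the crate's open end, upright and with its edges flush with the crate's sides and underside. Push the crate and its sprung carriage back gently until the carriage's pointer fins stand about midway between their two steel ribs, never all the way to the carriage's end of travel, and finish still holding the board there with that steady push, because a colleague will now drive the screws. Leave the narrower board, the jar, the label roll and the marker alone.

Things in the scene. Friction and masses are not known exactly. Their poses are not given: they have to be found in the camera images.
- end_board: Board to hold: pale wood, mm: 120 wide (y) x 70 tall (z) x 10 thick (x), 0.1 kg, standing on the desk. On its back (-x) a darker upright cleat, 30 wide (y), 30 deep (x -35 to -5), 70 tall, mid-width, to grip: a T from above. Origin: centre of the underside of the 120 x 10 board. The plain face (x = +5) goes against the crate; then its origin is at crate x -85, y 0, z 0, axes parallel.
- end_cleat (a point): Point on the top of the end board's cleat, 21 mm behind the centre of the board's thickness (end board's frame x -21, y 0, z 70): the place to grip, closing along the board's y.
- crate: Half-built pale wooden gift crate, in mm 160 long (x) x 120 wide (y) x 70 tall, walls and floor 9 thick; open at the top and near end (-x). Origin: centre of its underside, 30 above the desk. +x runs from open to closed end: the way to push. Fixed on the carriage, slides along x with it. Its open end overhangs carriage and base; free space in front and below: only the gripper carries the board.
- crate_mouth (a point): Middle of the lower front edge of the crate's open end (crate frame x -80 mm, y 0, z 0).
- carriage (a joint): Travel of the aluminium carriage with the crate along the crate's +x, in m: 0 at rest, 0.030 at the end stop. Springs push back with 800 N per m (0.2 N friction). Each side has a steel pointer fin moving between two raised steel ribs of the plywood base: near rib at travel 0.0055, far rib at 0.022; midway, 0.0137, is a push of 11 N.
- jig: Fixed plywood base of the jig, in mm 150 wide (y) x 190 long (x from -45 to 145) x 16 thick, with a back stop 120 wide and 68 high at its far end. Origin on the desk right under the crate's origin at travel 0; x as the crate's.
- small_board: Bystander: end board for another crate, same shape with a cleat, but only 80 mm wide; standing on the desk. Origin as for the end board. May stand on either side.
- jar: Bystander: glass jar with yellow lid, 64 mm across, 95 high. Origin: centre of its underside.
- label_roll: Bystander: roll of paper labels lying flat, 90 mm across, 50 high, hole 68. Origin: centre of its underside.
- marker: Bystander: white and black marker pen, 135 mm long (x), 12 thick, lying on the desk between the robot and the jig. Origin: middle of its underside.
Mind the look-alikes: they are no part of the job. What is shaped like the end_board but blue or yellow is not meant.

How it is judged:
By the outcome, as a careful person would: the job done as asked, in the order asked, and still so for the second after the job is handed in, while the arm keeps its last pose, push and grip.
It also fails if it takes over 38 s, if anything falls off the work surface, if the arm or the gripper's body presses on something with over 40 N, if the wrist force passes 120 N, or if a joint passes its speed limit or range.

ROBOT

A 6-joint arm with a two-finger parallel gripper is mounted at the origin on the work surface. World frame = base frame: x ahead of the robot, y to its left, z up, the work surface at z = 0. Lengths are in m, angles in rad, forces in N, time in s.
With the tool pointing down it reaches from about 0.35 to 1 m from the base axis. Payload 7.1 kg.
Tool frame: the origin (TCP) lies at the very end of the fingers, on their centre line; the grasp point (between the pads) lies 19 mm behind it; z points along the fingers, y is the line along which they close (so a half turn about z gives the same grasp; the last joint's range is limited). The gripper opens to 85 mm and grips with 20 to 120 N. Pads are 22 mm wide; open, the fingers measure 114 mm over their backs; the gripper's body (76 mm by 85 mm) begins 54 mm behind the grasp point. The pads swing forward as they close: fully open they stand 13 mm farther back than shut.
Start: joints at [1.245, 0.423, 1.63, -0, 1.089, -0.019], TCP at [0.189, 0.596, 0.231] pointing down, gripper open.
Joint ranges: [-3, 3], [-0.9, 2.11], [0.09, 2.58], [-1.31, 4.45], [0.11, 2.69], [-2.54, 2.54]. Speed limits (rad/s): [2.39, 2.39, 3.01, 3.14, 3.14, 3.14].

INTERFACE

Orientations are given as [roll, pitch, yaw] about the fixed x, y, z axes, in that order (R = Rz(yaw) Ry(pitch) Rx(roll)).
In Python, from plant import observe, read_camera, get_calibration, hand_in gives the robot as it stands.
- The arm moves only by the shell command python3 -m handwheel 'ROWS' [OPENING] [FORCE]. ROWS is text: rows parted by semicolons, each of 6 numbers parted by spaces: the shift along the tool's x, y, z in cm, then the turn, a rotation vector about the tool's x, y, z in rad. A call has 1 to 20 rows; each row shifts and turns the commanded pose from where the row before left it, along the tool's axes as they then stand; what a row does not reach is not made up. A row lasts 1/10 s, in which the tool goes at most 50 mm and 8.59 degrees, less where a joint would pass 70% of its speed; a pose out of reach is approached as far as the arm can. A call is refused whole if a number of a shift passes 5 or a number of a turn 0.15, either way. A call with a gripper value outside its range is refused whole. OPENING is the finger opening in cm, from 0 to 8.54, set as the call begins (- or left out, the last holds). The fingers move at their own pace and stop on an object; FORCE is the grip in N (left out, the last holds). Time passes only in rows, so rows that do not move let the fingers close. It gives the time, the measured TCP pose, the force, the opening and the grip force at its end, in the units of the state.
- observe(): the state, without advancing time (a new reading comes with each control period).
- read_camera(name): name is "side" or "top"; returns the picture (400x640x3 uint8, blue, green, red); there is no depth.
- get_calibration(name): a dict with "fx", "fy", "cx", "cy" (pixels), "rvec" (rotation vector, rad) and "tvec" (3), from world to camera coordinates, as OpenCV has them. Camera axes: x right, y down, z forward; pixel columns grow to the right and rows downward; lengths in m; the calibration is good to about 2 mm. A picture is of the moment at which its call begins. get_calibration takes no time and is no camera call.
- hand_in(): hands the job in; it is judged then, once.
The state is a dict: "time": time; "joint_positions": joint angles; "joint_velocities": joint speeds; "joint_efforts": joint torques, N m; "tcp_pos": TCP position; "tool_rot": TCP orientation; "ft_force": force on the tool from outside, world axes, zero at the start; "torque": the same for the moment, N m; "width": opening from 0.0 (shut) to 1.0 (fully open); "finger_force": force on a finger pad.
Only numpy, scipy, OpenCV 4.12 (cv2) and the standard library are available. Lean on these libraries where they do the work, as an engineer would, in place of code of your own. Each camera call takes 0.05 s, during which the arm holds its last target. There are 200 camera calls.

## Working session

There is one attempt and no reset: what is moved stays moved. The work goes in short steps, Python scripts to look and compute and a shell command to move; the robot and the scene stay as the last step left them, time stands still between calls to the robot, and variables do not carry over. Pictures are saved under pics/ and viewed, at most 10 in all, crops included, and the job is handed in when it is done.

```bash
ls; mkdir -p pics; python3 - <<'E'
from plant import *
import cv2
for n in("side","top"):
    cv2.imwrite(f"pics/{n}0.png",read_camera(n)); print(n,get_calibration(n))
o=observe();print(o)
E
```

```text
pics
side {'fx': 436.7750033662503, 'fy': 436.7750033662503, 'cx': 323.118593830242, 'cy': 198.778914772607, 'rvec': array([ 2.22303117, -0.11186742,  0.0439292 ]), 'tvec': array([-0.457468  ,  0.11397962,  1.07231175])}
top {'fx': 423.6447571236063, 'fy': 423.6447571236063, 'cx': 319.03966065426744, 'cy': 191.08056648982642, 'rvec': array([ 2.15423773, -2.10620403,  0.19156887]), 'tvec': array([0.0216993 , 0.46600996, 1.02102567])}
{'time': 0.1, 'joint_positions': array([ 1.24501409e+00,  4.23783937e-01,  1.63065019e+00,  1.67540967e-05,
        1.08860767e+00, -1.89924542e-02]), 'joint_velocities': array([ 0.00110241, -0.00098604, -0.00464941, -0.00036475, -0.00186866,
       -0.00070941]), 'joint_efforts': array([-1.84996911e-04, -5.58424759e+01, -2.82444298e+01, -7.13911822e-05,
        3.00178697e-03, -1.76212035e-05]), 'tcp_pos': array([0.18855013, 0.5953351 , 0.23059686]), 'tool_rot': array([-3.14014406e+00, -4.23509360e-05,  2.83479506e+00]), 'ft_force': array([ 0.37365929,  0.40320461, -1.00151552]), 'torque': array([-0.00184358,  0.02415231,  0.03073658]), 'finger_force': 0.0, 'width': 1.004796632318076}
```

View pics/side0.png

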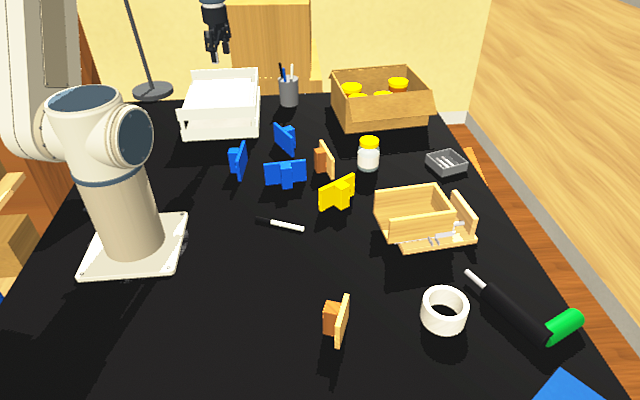

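View pics/top0.png

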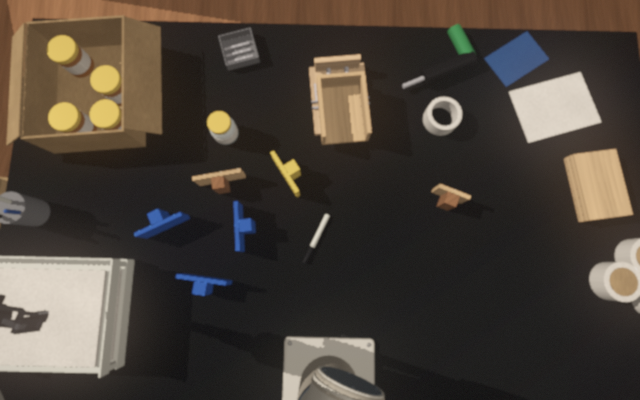

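Candidates for the board:
- Pale wood, left: top (219,178), side (325,158).
- Pale wood, right: top (451,193), side (336,318).
- Blue: top (161,225), (240,226) and (203,284).
- Yellow: top (286,172).

The left pale board looks wider (about 52 px against 38 px), so I choose that one and will check it in a close crop.

```bash
python3 - <<'E'
import cv2,numpy as np
t=cv2.imread("pics/top0.png");s=cv2.imread("pics/side0.png")
def c(im,x,y,w,h,k):return cv2.resize(im[y:y+h,x:x+w],None,fx=k,fy=k,interpolation=cv2.INTER_CUBIC)
a=np.vstack([np.hstack([c(t,180,155,80,50,5),c(s,280,130,80,50,5)]),np.hstack([c(t,300,45,80,70*80//80,5),c(s,368,180,114,70*114//80,5*80/114)[:350]])])if 0 else None
A=np.hstack([c(t,185,160,80,50,5),c(s,290,133,80,50,5)])
B=np.hstack([c(t,295,48,100,100,3.5),c(s,365,170,128,100,3.5)])[:, :800]
B=np.pad(B,((0,0),(0,800-B.shape[1]),(0,0)))
cv2.imwrite("pics/crop1.png",np.vstack([A,B]))
E
```

```text
(no output)
```

View pics/crop1.png

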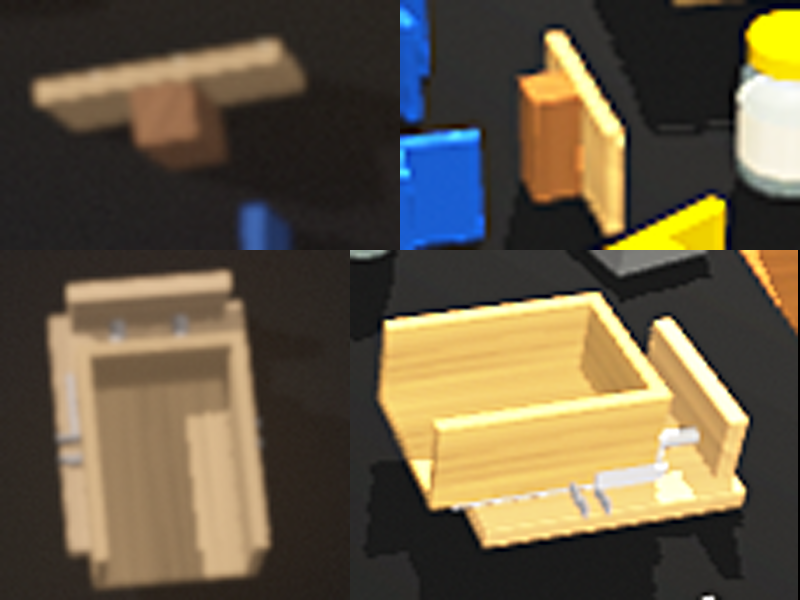

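The crop shows a wide pale board with a darker cleat (a T), not blue or yellow. The crate's open end faces the robot, and its rim corners are clear in both views. Next I triangulate from these corner readings.

```bash
cat > h.py <<'E'
import numpy as np,cv2
from plant import *
def cam(n):
    c=get_calibration(n);K=np.array([[c["fx"],0,c["cx"]],[0,c["fy"],c["cy"]],[0,0,1]])
    R=cv2.Rodrigues(c["rvec"])[0];return K,R,np.array(c["tvec"])
def ray(n,p):
    K,R,t=cam(n);return -R.T@t,R.T@np.linalg.solve(K,[p[0],p[1],1])
def onz(n,p,z):
    o,d=ray(n,p);return o+d*(z-o[2])/d[2]
def tri(a,b):
    o1,d1=ray("side",a);o2,d2=ray("top",b)
    s=np.linalg.lstsq(np.c_[d1,-d2],o2-o1,rcond=None)[0]
    p,q=o1+s[0]*d1,o2+s[1]*d2;return (p+q)/2,np.linalg.norm(p-q)
def px(n,X):
    K,R,t=cam(n);v=K@(R@np.asarray(X)+t);return v[:2]/v[2]
E
python3 - <<'E'
from h import *
np.set_printoptions(precision=4,suppress=True)
A=lambda x,y:(185+x/5,160+y/5)
B=lambda x,y:(290+(x-400)/5,133+y/5)
C=lambda x,y:(295+x/3.5,48+(y-250)/3.5)
D=lambda x,y:(365+(x-350)/3.5,170+(y-250)/3.5)
print("cams",ray("side",(0,0))[0],ray("top",(0,0))[0])
for n,s,t in [("board L",B(554,32),A(36,94)),("board R",B(616,132),A(280,49)),
 ("cleat -xL",B(518,77),A(138,146)),
 ("crate FL",D(385,322),C(93,558)),("crate FR",D(435,425),C(268,545)),("crate BL",D(597,293),C(78,350)),("crate BR",D(668,398),C(242,343)),
 ("low FL",D(380,398),C(98,588)),("low FR",D(432,507),C(262,575))]:
    print(n,*tri(s,t))
for n,s,t in [("rightboard",None,None)]:
    pass
for p in [(433,188),(470,194)]: print("other",onz("top",p,.07))
print("L/R at .07",onz("top",A(36,94),.07),onz("top",A(280,49),.07),onz("side",B(554,32),.07),onz("side",B(616,132),.07))
E
```

```text
cams [ 0.386  -0.8222  0.7396] [0.2788 0.0331 1.0869]
board L [0.485  0.3433 0.0703] 0.002744991346977735
board R [0.5098 0.2251 0.071 ] 0.0020998232691777988
cleat -xL [0.4595 0.2914 0.0712] 0.0014058740735769203
crate FL [0.5915 0.0291 0.0983] 0.0007749627257953292
crate FR [ 0.601  -0.0915  0.1043] 0.0006728163298383276
crate BL [0.7462 0.0428 0.1009] 0.004979213173425797
crate BR [ 0.7575 -0.0743  0.0972] 0.007486298067579609
low FL [0.5903 0.0247 0.0325] 0.002598053106014913
low FR [ 0.6022 -0.0958  0.0357] 0.0027533528134654284
other [ 0.4743 -0.2461  0.07  ]
other [ 0.4615 -0.3361  0.07  ]
L/R at .07 [0.4836 0.3432 0.07  ] [0.509  0.2252 0.07  ] [0.4864 0.3443 0.07  ] [0.5111 0.2271 0.07  ]
```

Findings:
- **Board:** 120.8 mm wide and 70.5 mm high, both matching the text. Top centre is (0.4975, 0.2847), yaw about 12°. The other pale board is only 91 mm wide.
- **Crate:** the mouth is near (0.596, -0.033, 0.03), yaw about 5.3°.

Now I plan the reach to the cleat.

```bash
cat >> h.py <<'E'
from scipy.spatial.transform import Rotation as Ro
def go(pos,yaw,pose=None):
    "remaining shift (cm, present tool axes) and turn rotvec to tool-down pose with given yaw (deg)"
    o=observe();p,r=pose or (o["tcp_pos"],o["tool_rot"])
    R=Ro.from_euler("xyz",r);T=Ro.from_euler("xyz",[np.pi,0,np.radians(yaw)])
    print("t",round(o["time"],2),"shift cm",np.round(R.inv().apply(np.asarray(pos)-p)*100,2),"turn",np.round((R.inv()*T).as_rotvec(),4),"F",np.round(o["ft_force"],1))
E
python3 - <<'E'
from h import *
go([.477,.2803,.16],192)
E
```

```text
t 0.1 shift cm [-37.01 -21.31   7.09] turn [-1.400e-03 -4.000e-04 -5.162e-01] F [ 0.4  0.4 -1. ]
```

```bash
python3 -m handwheel '-2.6 -1.5 0 0 0 0;-2.6 -1.5 0 0 0 0;-2.6 -1.5 0 0 0 0;-2.6 -1.5 0 0 0 0;-2.6 -1.5 0 0 0 0;-2.6 -1.5 0 0 0 0;-2.6 -1.5 0 0 0 0;-2.6 -1.5 0 0 0 0;-2.6 -1.5 0 0 0 0;-2.6 -1.5 0 0 0 0;-2.6 -1.5 0.5 0 0 0;-2.6 -1.5 1 0 0 0;-2.6 -1.5 1 0 0 0;-2.6 -1.5 1 0 0 0;0 0 1 0 0 -0.1;0 0 1 0 0 -0.1;0 0 1 0 0 -0.1;0 0 0.5 0 0 -0.1;0 0 0 0 0 -0.1;0 0 0 0 0 0' 7; python3 - <<'E'
from h import *
go([.477,.2803,.16],192)
cv2.imwrite("pics/side1.png",read_camera("side"))
E
```

```text
time: 2.1
tcp_pos: [0.472, 0.2855, 0.1608]
tool_rot: [-3.141, -0.001, -2.948]
ft_force: [-0.3, -0.6, -1.2]
width: 0.819
finger_force: 0.0
t 2.1 shift cm [-0.39 -0.6   0.08] turn [-0.0004 -0.0011 -0.0154] F [-0.3 -0.6 -1.2]
```

```bash
python3 -m handwheel '-0.4 -0.6 0 0 0 -0.016;0 0 2 0 0 0;0 0 2 0 0 0;0 0 0 0 0 0' ; python3 - <<'E'
from h import *
go([.477,.2803,.020],192)
a=read_camera("side")[90:200,250:400];b=read_camera("top")[120:230,150:300]
cv2.imwrite("pics/c2.png",cv2.resize(np.hstack([a,b]),(800,293),interpolation=cv2.INTER_CUBIC))
E
```

```text
time: 2.55
tcp_pos: [0.4762, 0.2794, 0.1194]
tool_rot: [-3.14, -0.004, -2.934]
ft_force: [-0.2, 0.8, -0.0]
width: 0.821
finger_force: 0.0
t 2.55 shift cm [-0.13  0.08  9.94] turn [-0.0013 -0.0039 -0.0014] F [-0.2  0.8 -0. ]
```

View pics/c2.png

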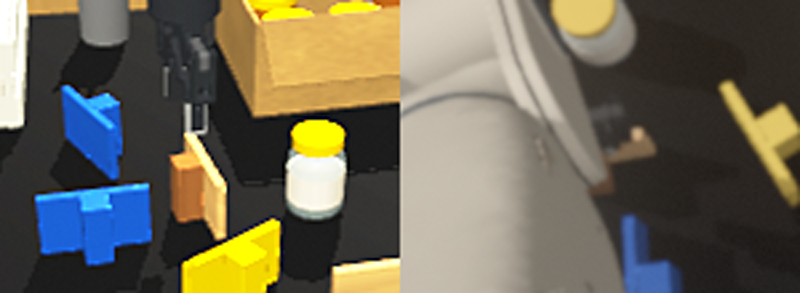

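The side crop shows the open fingers at (196,120), straight above the cleat at (185,155). Going down and closing.

```bash
python3 -m handwheel '-0.1 0.1 2 0 0 0;0 0 2 0 0 0;0 0 2 0 0 0;0 0 1.5 0 0 0;0 0 1 0 0 0;0 0 0.7 0 0 0;0 0 0.7 0 0 0;0 0 0 0 0 0;0 0 0 0 0 0' && python3 -m handwheel '0 0 0 0 0 0;0 0 0 0 0 0;0 0 0 0 0 0;0 0 0 0 0 0;0 0 0 0 0 0;0 0 0 0 0 0;0 0 0 0 0 0;0 0 0 0 0 0' 0 80;  python3 - <<'E'
from h import *
go([.477,.2803,.020],192)
E
```

```text
time: 3.55
tcp_pos: [0.4783, 0.2818, 0.0226]
tool_rot: [3.142, 0.0, -2.932]
ft_force: [-0.5, 0.2, -0.0]
width: 0.822
finger_force: 0.0
time: 4.35
tcp_pos: [0.4785, 0.2819, 0.0229]
tool_rot: [3.141, 0.001, -2.932]
ft_force: [-1.0, -1.2, 5.9]
width: 0.347
finger_force: 79.2
t 4.35 shift cm [ 0.18 -0.13  0.29] turn [ 0.0002  0.0009 -0.0002] F [-1.  -1.2  5.9]
```

The grip is good: 29.5 mm opening on the 30 mm cleat. I refine the crate pose with line segments, and raise the board meanwhile.

```bash
python3 -m handwheel '0 0 -1 0 0 0;0 0 -2 0 0 0;0 0 -3 0 0 0;0 0 -3 0 0 0;0 0 -3 0 0 0;0 0 -2 0 0 0;0 0 0 0 0 0'; python3 - <<'E'
from h import *
for n,f,(x0,y0,x1,y1) in [("top","pics/top0.png",(300,45,380,152)),("side","pics/side0.png",(365,175,482,258))]:
    g=cv2.imread(f,0); L=cv2.createLineSegmentDetector().detect(g)[0][:,0]
    for a,b,c,d in L:
        if x0<a<x1 and x0<c<x1 and y0<b<y1 and y0<d<y1 and np.hypot(a-c,b-d)>14:
            P,Q=onz(n,(a,b),.1),onz(n,(c,d),.1)
            ang=np.degrees(np.arctan2(Q[1]-P[1],Q[0]-P[0]))%180
            P3,Q3=onz(n,(a,b),.03),onz(n,(c,d),.03)
            print(n,np.round([a,b,c,d],1),"z.1",np.round(P[:2],4),np.round(Q[:2],4),round(ang,1),"z.03",np.round(P3[:2],4),np.round(Q3[:2],4))
E
```

```text
time: 5.05
tcp_pos: [0.4797, 0.2826, 0.1655]
tool_rot: [3.14, 0.005, -2.932]
ft_force: [0.9, -0.7, -0.9]
width: 0.339
finger_force: 78.9
top [359.5  53.3 314.4  57. ] z.1 [ 0.8089 -0.0616] [0.7962 0.0515] 96.4 z.03 [ 0.8465 -0.0683] [0.8328 0.0528]
top [371.7 132.  363.7  62.1] z.1 [ 0.6034 -0.0923] [ 0.7854 -0.0724] 6.3 z.03 [ 0.6265 -0.1012] [ 0.8214 -0.0798]
top [308.1  67.9 313.9 134.2] z.1 [0.7664 0.0665] [0.5946 0.0479] 6.2 z.03 [0.801  0.0689] [0.617 0.049]
top [321.7 144.1 368.  140.3] z.1 [0.5702 0.0283] [ 0.5825 -0.0834] 96.3 z.03 [0.5909 0.0279] [ 0.604  -0.0916]
top [315.6  62.3 358.2  59. ] z.1 [0.7818 0.0482] [ 0.7935 -0.0584] 96.3 z.03 [0.8174 0.0493] [ 0.83   -0.0649]
top [325.4 134.5 320.3  79.3] z.1 [0.5945 0.0198] [0.7369 0.0354] 6.2 z.03 [0.6169 0.0189] [0.7694 0.0355]
top [321.8  77.8 359.5  74.8] z.1 [0.741  0.0316] [ 0.7511 -0.062 ] 96.2 z.03 [0.7737 0.0315] [ 0.7846 -0.0687]
top [359.6  76.  364.  106.9] z.1 [ 0.7481 -0.0621] [ 0.6672 -0.0733] 7.9 z.03 [ 0.7814 -0.0689] [ 0.6947 -0.0809]
top [361.9  69.4 315.6  71.9] z.1 [ 0.7656 -0.0678] [0.7563 0.0476] 94.6 
[... 1828 characters left out ...]
 [0.798  0.0081]
side [424.4 237.3 405.7 240.2] z.1 [ 0.6648 -0.151 ] [ 0.6227 -0.1557] 6.4 z.03 [ 0.6953 -0.0775] [ 0.6486 -0.0828]
side [453.3 230.2 435.8 232.9] z.1 [ 0.7338 -0.1354] [ 0.6932 -0.14  ] 6.6 z.03 [ 0.7719 -0.0602] [ 0.7268 -0.0654]
side [466.7 177.3 443.  183.9] z.1 [0.8349 0.058 ] [0.7659 0.0365] 17.3 z.03 [0.884  0.1543] [0.8075 0.1305]
side [429.4 230.7 390.7 237. ] z.1 [ 0.6815 -0.1315] [ 0.5928 -0.1426] 7.1 z.03 [ 0.7138 -0.056 ] [ 0.6155 -0.0683]
side [409.3 202.8 375.6 207.9] z.1 [ 0.6628 -0.0299] [ 0.5798 -0.0402] 7.1 z.03 [0.6931 0.0569] [0.601  0.0453]
side [457.  206.8 469.  223.4] z.1 [ 0.7696 -0.0565] [ 0.7761 -0.117 ] 96.2 z.03 [0.8116 0.0273] [ 0.8188 -0.0398]
```

Crate pose:
- Yaw 6.25°, agreed by about 10 edges in both views.
- Mouth at u=0.5903 along the push axis, v≈-0.0957 across it.

The standoff is 30 mm in front of the mouth, with the TCP at (0.5433, -0.0367, 0.053).

```bash
python3 - <<'E'
from h import *
go([.5433,-.0367,.13],186.25)
E
```

```text
t 5.05 shift cm [  0.43 -32.56   3.5 ] turn [0.0019 0.0053 0.1001] F [ 0.9 -0.7 -0.9]
```

```bash
python3 -m handwheel '0 -1 0 0 0 0;0 -2 0 0 0 0;0 -2.5 0 0 0 0;0 -2.5 0 0 0 0;0 -2.5 0 0 0 0;0 -2.5 0 0 0 0;0 -2.5 0 0 0 0;0 -2.5 0 0 0 0;0 -2.5 0 0 0 0;0 -2.5 0 0 0 0;0 -2.5 0 0 0 0;0 -2.5 0 0 0 0;0.4 -2.5 0.5 0 0 0;0 -2 1 0 0 0;0 -0.5 1 0 0 0;0 0 0.5 0 0 0.05;0 0 0.5 0 0 0.05;0 0 0 0 0 0;0 0 0 0 0 0'; python3 - <<'E'
from h import *
go([.5433,-.0367,.0529],186.25)
E
```

```text
time: 6.95
tcp_pos: [0.5419, -0.0417, 0.1264]
tool_rot: [3.141, -0.002, -3.031]
ft_force: [0.0, -0.2, -1.6]
width: 0.338
finger_force: 79.0
t 6.95 shift cm [-0.21  0.47  7.35] turn [ 0.0005 -0.0021  0.0016] F [ 0.  -0.2 -1.6]
```

```bash
python3 -m handwheel '-0.2 0.5 0 0 0 0;0 0 1 0 0 0;0 0 2 0 0 0;0 0 2 0 0 0;0 0 1.5 0 0 0;0 0 0.8 0 0 0;0 0 0 0 0 0;0 0 0 0 0 0'; python3 - <<'E'
from h import *
go([.5433,-.0367,.0529],186.25)
s=read_camera("side");t=read_camera("top");cv2.imwrite("pics/s3.png",s);cv2.imwrite("pics/t3.png",t)
a=cv2.resize(s[160:260,330:480],None,fx=5.3,fy=5.3,interpolation=cv2.INTER_CUBIC)[:,:795];
cv2.imwrite("pics/c3.png",a)
E
```

```text
time: 7.75
tcp_pos: [0.5445, -0.0367, 0.0545]
tool_rot: [-3.142, 0.0, -3.032]
ft_force: [0.4, 0.5, -1.4]
width: 0.342
finger_force: 79.0
t 7.75 shift cm [0.12 0.01 0.16] turn [-0.0001  0.0003  0.0002] F [ 0.4  0.5 -1.4]
```

View pics/c3.png

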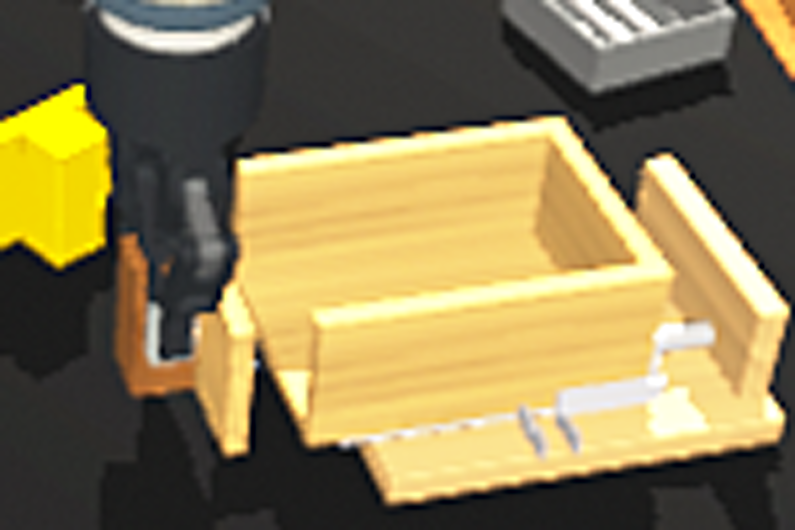

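View pics/t3.png

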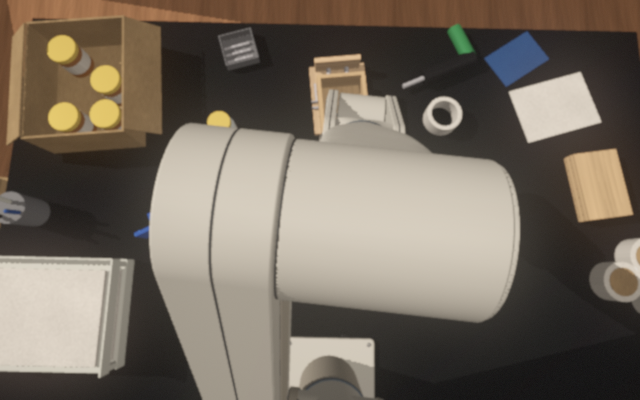

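In the side crop, the board's near plain-face corners (252,328) and (246,450) lie almost on the extensions of the crate's near top and bottom edges. The arm hides the top view. TCP is 1.6 mm high, so I measure more exactly before lowering.

```bash
python3 - <<'E'
from h import *
s=cv2.imread("pics/s3.png");g=cv2.cvtColor(s,6)
L=cv2.createLineSegmentDetector().detect(g)[0][:,0]
for l in L:
    a,b,c,d=l
    if 365<min(a,c) and max(a,c)<460 and 200<min(b,d)and max(b,d)<250 and np.hypot(a-c,b-d)>6: print(np.round(l,1))
# prediction of board corners from TCP pose
o=observe();T=o["tcp_pos"];y=np.radians(6.28);u=np.array([np.cos(y),np.sin(y),0]);v=np.array([-u[1],u[0],0])
for h in(0,.07):
    for du in (.0142,.0242):
        P=T+du*u-.06*v;P[2]=T[2]-.0229+h;print("pred near corner",h,du,px("side",P))
M=.5903*u-.0957*v
for h in(.03,.1):print("crate near front pred",px("side",M-.06*v+[0,0,h]))
P=M-.06*v+[0,0,.1]
print("d px per mm u,v,z",[(px("side",P+.001*e)-px("side",P)).round(2) for e in(u,v,np.array([0,0,1]))])
E
```

```text
[375.2 206.7 370.1 219.2]
[376.  244.3 377.4 224.4]
[378.3 222.3 387.3 243.6]
[388.  243.5 398.2 243.1]
[366.5 233.3 372.  245. ]
[365.2 219.3 366.9 232. ]
[448.1 209.3 389.5 217.7]
[457.3 211.3 451.2 203.7]
[372.9 224.4 372.2 238.1]
[434.3 209.4 430.1 203.8]
[391.7 221.  454.4 211.8]
[424.4 237.2 405.6 240.3]
[449.4 230.9 436.8 232.8]
[425.6 231.5 390.6 237. ]
[410.6 202.8 376.8 207.6]
pred near corner 0 0.0142 [372.14781824 245.5655578 ]
pred near corner 0 0.0242 [376.26402249 244.93242625]
pred near corner 0.07 0.0142 [374.03530484 222.75280619]
pred near corner 0.07 0.0242 [378.3280056  222.12883485]
crate near front pred [387.80123815 243.68187146]
crate near front pred [390.35239643 220.96665377]
d px per mm u,v,z [array([ 0.42, -0.06]), array([-0.14, -0.28]), array([ 0.04, -0.34])]
```

```bash
python3 -m handwheel '0 0 0.15 0 0 0;-0.5 0 0 0 0 0;-0.5 0 0 0 0 0;-0.5 0 0 0 0 0;-0.5 0 0 0 0 0;0 0 0 0 0 0;0 0 0 0 0 0;0 0 0 0 0 0'; python3 - <<'E'
from h import *
y=np.radians(6.25);u=np.array([np.cos(y),np.sin(y),0]);v=np.array([-u[1],u[0],0])
M=.5711*u-.0957*v; M[2]=.0529   # TCP when in contact at travel 0 (expected)
go(M-.0065*u*0,186.25)
E
```

```text
time: 8.65
tcp_pos: [0.5638, -0.0345, 0.0527]
tool_rot: [3.142, -0.001, -3.032]
ft_force: [0.7, -0.4, -1.4]
width: 0.343
finger_force: 79.0
t 8.65 shift cm [-1.44 -0.   -0.02] turn [ 0.0001 -0.0005  0.0001] F [ 0.7 -0.4 -1.4]
```

About 9 mm to contact. I close 6 mm and check the gap and alignment.

```bash
python3 -m handwheel '-0.2 0 0 0 0 0;-0.2 0 0 0 0 0;-0.2 0 0 0 0 0;0 0 0 0 0 0;0 0 0 0 0 0'; python3 - <<'E'
from h import *
go([.5433,-.0367,.0529],186.25)
s=read_camera("side");cv2.imwrite("pics/s4.png",s)
cv2.imwrite("pics/c4.png",cv2.resize(s[195:255,360:440],None,fx=9,fy=9,interpolation=cv2.INTER_CUBIC))
E
```

```text
time: 9.15
tcp_pos: [0.5701, -0.0338, 0.0528]
tool_rot: [-3.142, -0.0, -3.032]
ft_force: [-0.1, 0.0, -1.7]
width: 0.345
finger_force: 79.0
t 9.15 shift cm [ 2.7   0.01 -0.01] turn [-0.     -0.      0.0002] F [-0.1  0.  -1.7]
```

View pics/c4.png

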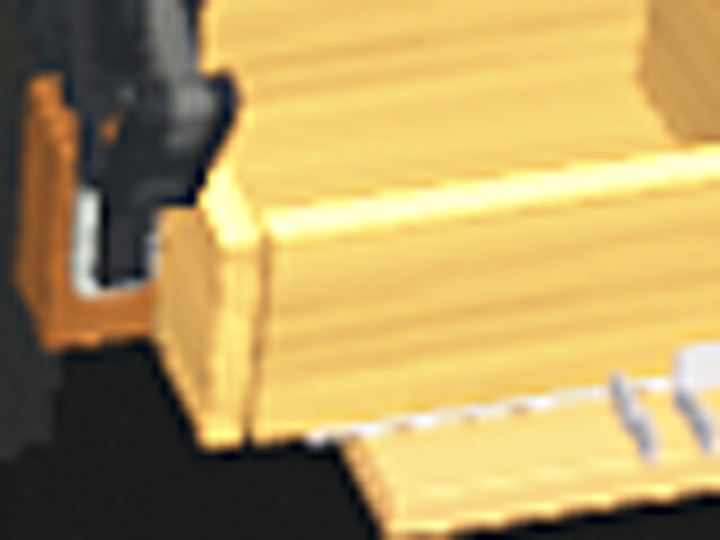

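The board is flush at the near top corner (258,243) and bottom (245,443) with the crate's edges, with a gap of about 1-2 mm. Now I push gently in small steps.

```bash
python3 -m handwheel '-0.1 0 0 0 0 0;-0.1 0 0 0 0 0;-0.1 0 0 0 0 0;-0.1 0 0 0 0 0;0 0 0 0 0 0;0 0 0 0 0 0'; python3 -m handwheel '-0.1 0 0 0 0 0;-0.1 0 0 0 0 0;-0.1 0 0 0 0 0;-0.1 0 0 0 0 0;0 0 0 0 0 0;0 0 0 0 0 0';python3 -m handwheel '-0.1 0 0 0 0 0;-0.1 0 0 0 0 0;-0.1 0 0 0 0 0;0 0 0 0 0 0;0 0 0 0 0 0;0 0 0 0 0 0'
```

```text
time: 9.8
tcp_pos: [0.5739, -0.0334, 0.0528]
tool_rot: [3.142, -0.0, -3.032]
ft_force: [-0.2, -0.8, -1.3]
width: 0.343
finger_force: 78.9
time: 10.4
tcp_pos: [0.5777, -0.033, 0.0527]
tool_rot: [3.142, -0.001, -3.032]
ft_force: [-4.0, -1.8, 1.0]
width: 0.341
finger_force: 79.0
time: 11.0
tcp_pos: [0.5803, -0.0327, 0.0526]
tool_rot: [3.142, -0.002, -3.032]
ft_force: [-6.2, -1.1, 1.2]
width: 0.343
finger_force: 79.1
```

```bash
python3 -m handwheel '-0.1 0 0 0 0 0;-0.1 0 0 0 0 0;-0.1 0 0 0 0 0;-0.1 0 0 0 0 0;-0.1 0 0 0 0 0;0 0 0 0 0 0;0 0 0 0 0 0;0 0 0 0 0 0;0 0 0 0 0 0';python3 - <<'E'
from h import *
F=[]
for i in range(8):
    s=read_camera("side");o=observe();F.append(np.r_[o["ft_force"],o["torque"]])
print(o["time"],np.mean(F,0).round(2),o["tcp_pos"],o["tool_rot"])
cv2.imwrite("pics/s5.png",s)
cv2.imwrite("pics/c5.png",cv2.resize(s[195:255,365:445+8],None,fx=9,fy=9,interpolation=cv2.INTER_CUBIC))
# travel from image shift of crate region between s4 and s5
a=cv2.cvtColor(cv2.imread("pics/s4.png"),6);b=cv2.cvtColor(s,6)
T=a[204:222,436:456];R=cv2.matchTemplate(b[196:230,428:475],T,cv2.TM_CCOEFF_NORMED);m=cv2.minMaxLoc(R);x,y=m[3]
q=R[y,x-1:x+2];dx=x+.5*(q[0]-q[2])/(q[0]-2*q[1]+q[2])-8;print("shift px",dx,y-8,m[1],"approx mm",dx/.42)
E
```

```text
time: 11.9
tcp_pos: [0.5838, -0.0321, 0.0521]
tool_rot: [3.141, -0.004, -3.032]
ft_force: [-8.5, -1.9, 0.5]
width: 0.341
finger_force: 79.0
12.3 [-8.54 -1.55  0.32 -0.17  1.16  0.47] [ 0.583827   -0.03212551  0.05212216] [ 3.14117353 -0.0043861  -3.03163381]
shift px 4.343418 -1 0.9154895544052124 approx mm 10.341472
```

View pics/c5.png

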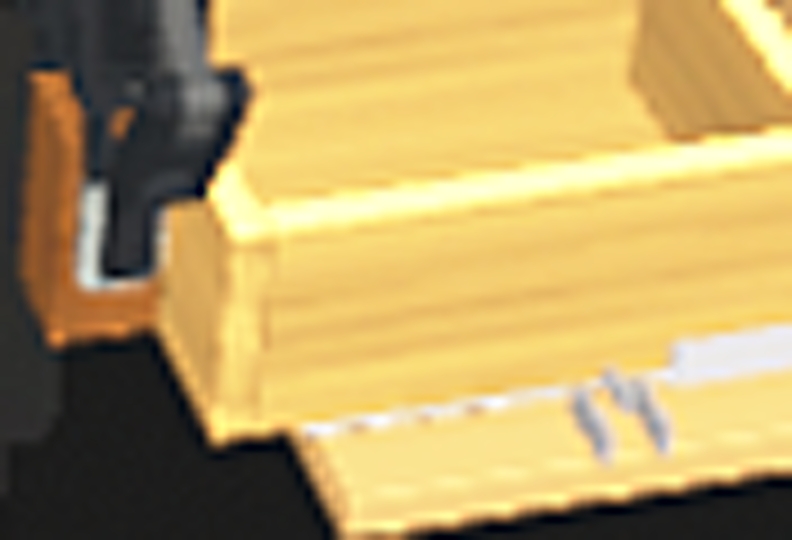

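The ribs are at about (590,425) and (652,420), with the fin between them. The force (8.7 N) and the crate's image shift (10.3 mm) both give a travel of about 10.6 mm, so roughly 3 mm remains. I add that with a small lift and levelling.

```bash
python3 - <<'E'
from h import *
go([.5868,-.0318,.0528],186.25)
E
python3 -m handwheel '-0.1 0 -0.02 0 0 0;-0.1 0 -0.02 0 0 0;-0.1 0 -0.02 0 0 0;-0.1 0 0 0 0 0;0 0 0 0 0 0;0 0 0 0 0 0;0 0 0 0 0 0;0 0 0 0 0 0';python3 - <<'E'
from h import *
F=[]
for i in range(8):
    s=read_camera("side");o=observe();F.append(np.r_[o["ft_force"],o["torque"]])
print(o["time"],np.mean(F,0).round(2),o["tcp_pos"]);go([.5868,-.0318,.0528],186.25)
cv2.imwrite("pics/s6.png",s)
z=cv2.imread("pics/side0.png")
k=lambda i:cv2.resize(i[200:250,375:455],None,fx=9,fy=5.8,interpolation=cv2.INTER_CUBIC)
cv2.imwrite("pics/c6.png",np.vstack([k(z),k(s)]))
E
```

```text
t 12.3 shift cm [-0.3  -0.   -0.07] turn [ 0.0004 -0.0044  0.0009] F [-8.4 -1.5  0.1]
time: 13.1
tcp_pos: [0.5866, -0.0318, 0.0522]
tool_rot: [3.141, -0.007, -3.032]
ft_force: [-10.8, -2.2, -1.1]
width: 0.341
finger_force: 78.9
13.5 [-11.03  -2.39  -0.92  -0.37   1.44   0.49] [ 0.58659734 -0.03179227  0.05220569]
t 13.5 shift cm [-0.02 -0.   -0.06] turn [ 0.0006 -0.0068  0.001 ] F [-10.4  -2.6  -1. ]
```

View pics/c6.png

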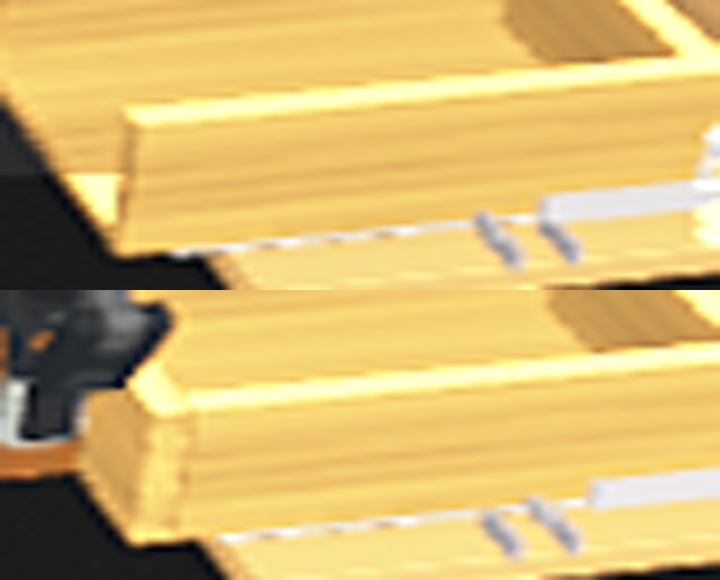

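Force along the push is 11.2 N, and the crate has moved 5.67 px, or about 13.5 mm, so travel is midway. The gripper has a 0.4° tilt and 0.6 mm of sag, which I correct before a final check.

```bash
python3 -m handwheel '0 0 -0.02 0 -0.003 0;0 0 -0.02 0 -0.003 0;0 0 -0.02 0 -0.002 0;0 0 0 0 0 0;0 0 0 0 0 0;0 0 0 0 0 0;0 0 0 0 0 0;0 0 0 0 0 0';python3 - <<'E'
from h import *
F=[]
for i in range(10):
    s=read_camera("side");o=observe();F.append(np.r_[o["ft_force"],o["torque"]])
print(o["time"],np.mean(F,0).round(2),o["tcp_pos"],o["finger_force"]);go([.5868,-.0318,.0528],186.25)
cv2.imwrite("pics/c7.png",cv2.resize(s[195:255,360:460],None,fx=8,fy=8,interpolation=cv2.INTER_CUBIC))
E
```

```text
time: 14.3
tcp_pos: [0.5861, -0.0318, 0.0523]
tool_rot: [3.141, -0.0, -3.031]
ft_force: [-10.7, -2.9, -3.9]
width: 0.342
finger_force: 79.1
14.8 [-10.57  -2.7   -3.84  -0.44   1.58   0.49] [ 0.58602083 -0.03178722  0.05227684] 79.11857485771179
t 14.8 shift cm [-0.08 -0.01 -0.05] turn [ 0.0007 -0.0001  0.0012] F [-11.1  -2.9  -3.8]
```

View pics/c7.png

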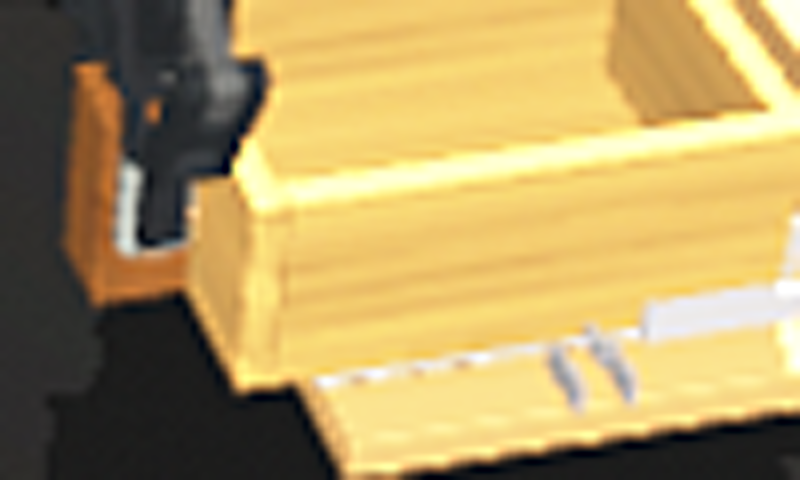

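The final crop shows the board upright and flush at top (265,205) and bottom (240,388), with the fin midway between the ribs. The push is a steady 10.8 N, or about 13.3 mm of travel.

```bash
python3 -c "from plant import *; print(hand_in())"
```

```text
the job is handed in; nothing more can be done
None
```

I pressed the 120 mm end board flush and upright onto the crate's open end and handed in at about 15 s, still gripping it with a steady push of about 10.8 N and the carriage about 13.3 mm along its travel, close to midway between the ribs; only the near side could be checked, as the arm hid the top view.

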